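# Refit the sump cover of a downdraft sampling station

### The arm

A 6-joint arm with a two-finger parallel gripper is mounted at the origin on the work surface. World frame = base frame: x ahead of the robot, y to its left, z up, the work surface at z = 0. Lengths are in m, angles in rad, forces in N, time in s.
With the tool pointing down it reaches from about 0.275 to 1 m from the base axis. Payload 8.4 kg.
Tool frame: the origin (TCP) lies at the very end of the fingers, on their centre line; the grasp point (between the pads) lies 19 mm behind it; z points along the fingers, y is the direction in which the jaws open and shut (so a half turn about z gives the same grasp; the last joint's range is limited). The gripper opens to 85 mm and grips with 20 to 120 N. Pads are 22 mm wide; open, the fingers measure 114 mm over their backs; the gripper's body (76 mm by 85 mm) begins 54 mm behind the grasp point. The pads swing forward as they close: fully open they stand 13 mm farther back than shut.
Start: joints at [-1.323, 0.353, 1.633, -0, 1.155, -0.002], TCP at [0.155, -0.606, 0.231] pointing down, gripper open.
Joint ranges: [-2.63, 2.63], [-0.92, 2.1], [0.06, 2.66], [-1.3, 4.44], [0, 2.69], [-3.02, 3.02]. Speed limits (rad/s): [2.22, 2.22, 2.79, 3.14, 3.14, 3.14].

### API

Orientations are given as a unit quaternion [x, y, z, w].
In Python, from rig import manip, imaging gives the robot as it stands. Calls block until the motion is done:
- manip.move_ptp(position, orientation): joint-space move of the TCP to a pose.
- manip.servo_line(position, rot=None, v=0.15): straight line of the TCP; rot=None keeps the orientation; v is the mean speed in m/s.
- manip.set_joints(angles): joint-space move.
- manip.move_gripper(opening, grip_force=None): finger opening in m; grip_force is the grip in N (None keeps the last); returns when the fingers have stopped.
- manip.hold(seconds).
- manip.ik(position, orientation): joint angles nearest the present ones, or None.
- imaging.capture(name): name is "side" or "top" or "wrist"; returns a dict with "img" (480x640x3 uint8, red, green, blue), "range_z" (480x640 float32, m along the optical axis (not along the pixel's ray), 0 where there is no reading), "vfov" (degrees; the focal length in pixels is half the picture's height over the tangent of half this angle, whatever the lens; pixels are square), "cx", "cy" (the principal point, pixels), "rvec" (rotation vector, rad) and "tvec" (3), from world to camera coordinates, as OpenCV has them. Camera axes: x right, y down, z forward; pixel columns grow to the right and rows downward; lengths in m; the calibration is good to about 2 mm. A picture is of the moment at which its call begins.
A pose or a line that the arm cannot do raises manip.IKError and nothing moves.
- manip.hand_in(): hands the job in, once; it reports no verdict.
Readings, each from a call of its own:
- manip.read_t(): time.
- manip.read_joint_positions(): joint angles.
- manip.read_qd(): joint speeds.
- manip.read_joint_efforts(): joint torques, N m.
- manip.read_tool_pos(): TCP position.
- manip.read_orientation(): TCP orientation.
- manip.read_contact_force(): force on the tool from outside, world axes, zero at the start.
- manip.read_moment(): the same for the moment, N m.
- manip.read_width(): finger opening in m.
Only numpy, scipy, OpenCV 4.12 (cv2) and the standard library are available. Lean on these libraries where they do the work, as an engineer would, in place of code of your own. Each camera call takes 0.05 s, during which the arm holds its last target.

### The job

The cover panel of the sampling station's sump has been taken out for cleaning and lies on the bench. Take it by its handle, bring it in with its front edge raised and feel its tongue fully home into the groove under the rear lip, then lower it and press its front edge down gently until both roller catches have clicked over it and it lies flat and locked in the bay. Do not knock, slam or force the panel against the station, let go of everything at the end and leave the other things where they are.

Things in the scene. Friction and masses are not known exactly. Their poses are not given: they have to be found in the camera images.
- handle (a point): Centre of the panel's lift handle: a straight flat bar 8 mm thick (x), 110 mm long (y), 20 mm tall (z) on 8 mm posts at its ends (inner faces at y = -47 and +47 mm). It is 40 mm above the panel's underside, 32 mm above its upper face, near the balance point. Axes: x in the panel's plane from front edge to tongue, y along the handle, z out of the upper face.
- panel: The cover panel, a flat stainless plate, 0.3 to 0.6 kg, lying face up on the bench. Origin at its underside below the handle's centre; axes as the handle's. The plate is 200 mm wide (y) and 8 mm thick from x = -74 to +70 mm. Its front flange, 4 mm thick, flush with the underside, goes on to x = -86 mm.
- tongue (a point): Middle of the tongue's end edge, at the underside: 90 mm in +x of the handle's centre and 40 mm below it. The tongue is the panel's thin rear edge, 4 mm thick, flush with the underside, 200 mm wide, 20 mm long (x = +70 to +90 mm of the panel). Axes as the handle's.
- station: The downdraft sampling station: white housing fixed to the bench, 344 mm deep (x, its back at +x), 520 mm wide (y), deck 103 mm high, with a 125 mm high upstand at the back. Origin at the centre of its underside. Its +y half is a fixed perforated deck on which things stand; its -y half is the open sump bay, edged by a stainless drop-in frame.
- bay (a point): Nominal middle of the groove's mouth: front edge of the rear lip at ledge level. Axes: x into the groove, y along it, z up. The frame with groove, ledges, rims and catches stands on slots and levelling screws: all of it sits up to 10 mm off along x and up to 5 mm off in height (level, y true, fixed): find it by feel. Groove: 7.5 mm from ledge up to lip, 16 mm deep to its solid back, 208 mm wide.
- ledge (a point): Point on the rear ledge 20 mm out of the groove's mouth (nominal, axes as the bay's). The lip is 4 mm thick. The ledge is level with the groove's floor and runs 44 mm out of its mouth, so the tongue can be set down on it and slid in. The tongue reaches the groove's back only with the front edge raised and the panel tilted less than about 0.2 rad; at 0.18 rad it goes in freely.
- front_rim (a point): Middle of the front rim's inner face at ledge level, 163 mm from the groove's mouth (nominal, axes as the bay's). Rims stand 17 mm above the ledge; side rims' inner faces at y = -104 and +104 mm. With the tongue home the front flange clears this rim by 3 mm; seated, the underside lies on the ledges, a soft 3 mm rubber seal on the front ledge squeezed flat.
- catches (a point): Point midway between the two catches: white sprung rollers 14 mm across in the front rim, at y = -65 and +65 mm, 9 mm above the ledge, sticking out 5 mm into the bay (nominal, axes as the bay's). The lowered panel first rests on them, its front edge about 14 mm up (0.08 rad); 5 to 12 N pressed down near the front edge takes it past them to the ledge.
- jar: Specimen jar, 60 mm across, 85 mm tall, on the fixed deck; origin under its centre.
- dish: Lidded culture dish, 92 mm across, 19 mm tall, on the fixed deck; origin under its centre.
- instruments: Small steel instrument tray 70 x 150 x 28 mm on the fixed deck; origin under its centre.
- wash_bottle: White bottle with red cap, 64 mm across, 170 mm tall, on the bench; origin under its centre.
- reagent: Amber bottle with blue cap, 60 mm across, 120 mm tall, on the bench; origin under its centre.
- tube_rack: White tube rack with tubes, 70 x 200 mm, 98 mm tall, on the bench; origin under its centre.
- tip_box: Grey box with blue lid, 86 x 124 x 70 mm, on the bench; origin under its centre.

How it is judged:
By the outcome, as a careful person would: the job done as asked, in the order asked, and still so for the second after the job is handed in, with the robot touching nothing.
It also fails if it takes over 67 s, if anything falls off the work surface, if the arm or the gripper's body presses on something with over 40 N, if the wrist force passes 120 N, or if a joint passes its speed limit or range.

## Working session

There is one attempt and no reset: what is moved stays moved. The work goes in short steps, each a Python script; the robot and the scene stay as the last script left them, time stands still between calls to the robot, and variables do not carry over. Pictures are saved under pics/ and viewed, and the job is handed in when it is done.

```bash
ls; mkdir -p pics; cat > h.py <<'E'
import numpy as np, cv2, json
from scipy.spatial.transform import Rotation as R
from rig import manip, imaging
def cap(n,f):
    d=imaging.capture(n); cv2.imwrite(f'pics/{f}.png',d['img'][:,:,::-1]); np.savez(f'pics/{f}.npz',**d); return d
def load(f): return dict(np.load(f'pics/{f}.npz'))
def world(d,u,v,z=None):
    fl=240/np.tan(np.radians(float(d['vfov']))/2)
    r=np.array([(u-d['cx'])/fl,(v-d['cy'])/fl,1.0])
    M=cv2.Rodrigues(np.array(d['rvec'],float).reshape(3,1))[0]; t=np.array(d['tvec'],float).ravel()
    o=-M.T@t; w=M.T@r
    if z is None: s=d['range_z'][int(round(v)),int(round(u))]
    else: s=(z-o[2])/w[2]
    return o+w*s
def cloud(d):
    fl=240/np.tan(np.radians(float(d['vfov']))/2)
    v,u=np.mgrid[0:480,0:640]; s=d['range_z']
    P=np.stack([(u-d['cx'])/fl*s,(v-d['cy'])/fl*s,s],-1)
    M=cv2.Rodrigues(np.array(d['rvec'],float).reshape(3,1))[0]; t=np.array(d['tvec'],float).ravel()
    return (P-t)@M, s>0
E
python3 - <<'E'
from h import *
for n in('side','top','wrist'):
    d=cap(n,n+'0'); print(n,d['vfov'],d['cx'],d['cy'],d['rvec'],d['tvec'])
print(manip.read_t(),manip.read_orientation(),manip.read_contact_force(),manip.read_width())
E
```

```text
pics
side 51.62183592127642 315.221652275333 239.7145799012313 [ 0.62076196 -2.51832229  1.34179359] [0.50721954 0.2395436  1.37964665]
top 46.93083742735341 313.66281841268545 234.14467782919397 [ 2.25739168 -1.95280775  0.20332713] [-0.09699678  0.59706448  1.3660779 ]
wrist 62.125308344816936 321.5744657115617 251.34417640724817 [-2.2667501   1.76165654  0.29107326] [-0.62439592 -0.04179599  0.38036058]
0.15 [ 9.92212331e-01  1.24556909e-01 -5.85302927e-05 -5.13641009e-04] [-0.2472462   0.81448575 -0.15256328] 0.08563579649704046
```

View pics/side0.png

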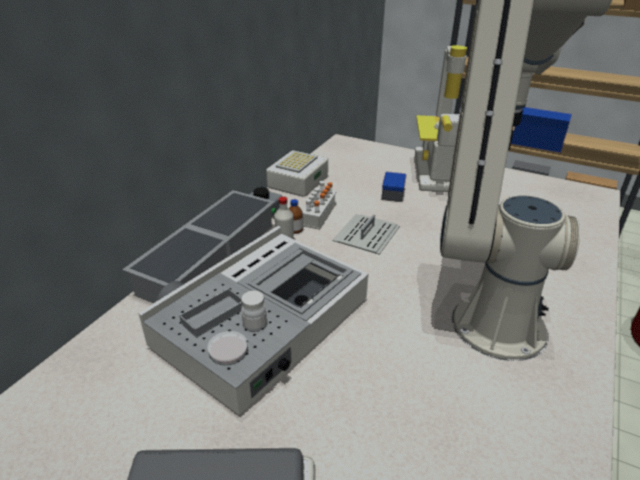

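View pics/top0.png

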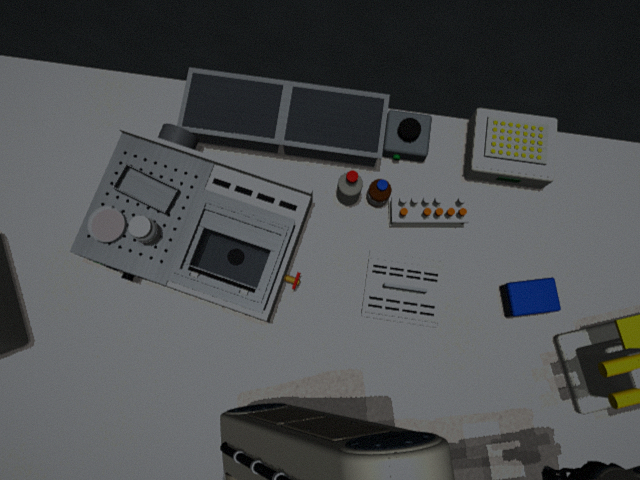

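View pics/wrist0.png

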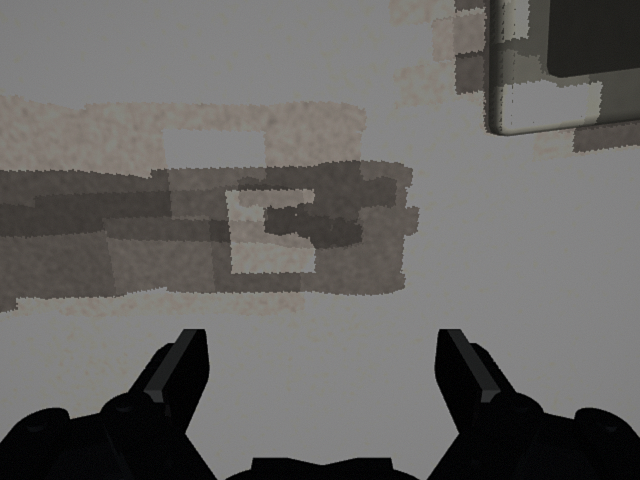

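The top view shows the panel at about (403,290) with its handle running along (385,287)–(426,291). The sump bay is at about (235,255), the deck objects are at the left of the station, and the bottles and rack are near (350–465,200). I'll enlarge these areas.

```bash
python3 - <<'E'
from h import *
d=load('top0'); im=d['img'][:,:,::-1]
def crop(x0,y0,x1,y1,f,n):
    c=cv2.resize(im[y0:y1,x0:x1],None,fx=f,fy=f,interpolation=cv2.INTER_CUBIC); c=np.clip(c.astype(float)*1.7,0,255).astype('uint8'); cv2.imwrite(f'pics/{n}.png',c)
crop(350,240,450,335,6,'c_panel')
crop(150,140,320,330,3.1,'c_bay')
P,m=cloud(d)
# panel: profile of heights
for (u,v) in [(366,250),(362,317),(437,325),(440,258),(403,255),(400,320),(368,285),(437,290),(385,287),(426,291),(375,300),(403,300)]:
    print((u,v),P[v,u].round(4))
E
```

```text
(366, 250) [ 5.945e-01 -1.534e-01  3.000e-04]
(362, 317) [ 0.4169 -0.1656 -0.0042]
(437, 325) [ 4.243e-01 -3.615e-01 -1.000e-04]
(440, 258) [ 0.6011 -0.3515  0.0023]
(403, 255) [ 0.5952 -0.253   0.0008]
(400, 320) [ 0.4234 -0.2649 -0.0028]
(368, 285) [ 0.5015 -0.17    0.0048]
(437, 290) [ 0.5142 -0.3509  0.0077]
(385, 287) [ 0.499  -0.2116  0.0342]
(426, 291) [ 0.5026 -0.3153  0.0452]
(375, 300) [ 0.4651 -0.1931  0.0043]
(403, 300) [ 0.4745 -0.2642  0.0153]
```

```bash
python3 - <<'E'
from h import *
d=load('top0');P,m=cloud(d)
z=P[:,:,2]
np.set_printoptions(linewidth=250)
print((z[246:330:3,355:447:3]*1000).round().astype(int))
E
```

```text
[[  -4   -4   -1   -1   -1    0    1   -2    0    0   -1   -1   -4   -3   -8    0   -7   -4    3   -3   -5    2   -6    3   -1    1   -3   -2    1    2   -3]
 [   3    0    5   -3   -3    3   -1    1    0    0   -2   -3    2   -1   -1    2   -7   -6    0   -5   -3    1    1    1    0   -8   -1    0    7   -8   -5]
 [   4    2   -2    2   -1    4    5    3    5    4   -1   -5   -4   -2   -5    3   -1    2   -3   -3   -4    1   -4   -2   -6    3    0    3   -2    1   -5]
 [   0   -2   -3   -4   -6   -4    5    5    0   -1    1    0    5    4    2    8    1   -5   -4    3   -4   -2    6   -4   -7    6   -1    0   -1   -8   -1]
 [   2    1   -3   -1   -1   10    6    6    2    7    3    8    4   -1    0    4    2    2   -3    3    3    3    2    2   -7   -7    0   -3   -1   -5    0]
 [  -1   -2    0   -1   -2   13    6   13    9    6    5    9    9    3    0    7    5    5    8    1    9    7    1    3    3    3    5   -4    0    6   -6]
 [   2    5   -2   -6    2    4   11    1    7    6    9    6    4    6    4    9    7   10    2    5    4    6    3    4    2    1   -1    6    5    5 
[... 2624 characters left out ...]
4    5    4    5   10    9    8    7    5   12   16   -1    0    3]
 [  -4   -6   -2 1459    5   -3    1   -4   -3    6    3   12   -2    4   11    7    4   11    6    8   -1    9    8   13   10    9    6    7    2    1   -4]
 [   0    2    4   -5   -2    1    0   -2   -1    2    1   -1    6    5    5    7    6    5    5    3   -4    6    8    6    4    6    6    8   -5    0   -3]
 [  -2    2   -1   -3    2   -2   -1   -4   -2   -4   -6    2    0    0    1   -4   -2    1    0    0    6    5    7    3    1    7    2    6   -2   -4   -3]
 [   0    4   -4   -4    0    0   -1   -1   -2    6    4   -6   -3    3    1   -8    2    7   -1    0    1    0   -6   -5   -1    2    6    0   -3   -5    2]]
```

View pics/c_panel.png

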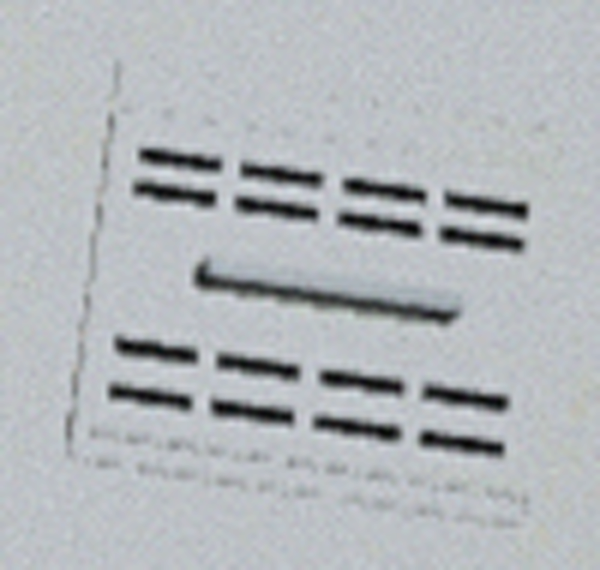

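View pics/c_bay.png

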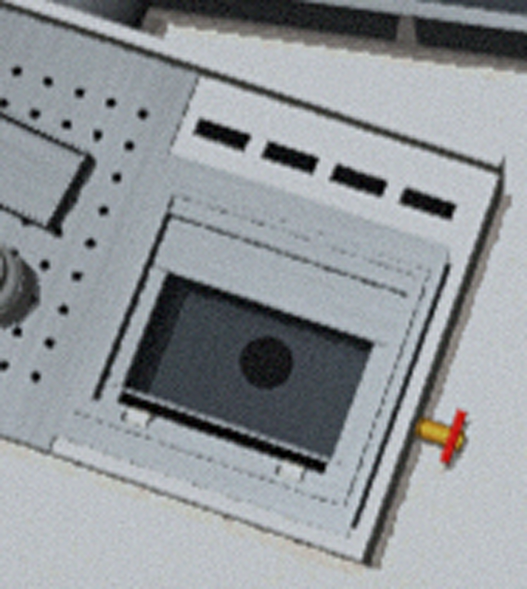

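```bash
python3 - <<'E'
from h import *
d=load('wrist0'); M=cv2.Rodrigues(d['rvec'].astype(float).reshape(3,1))[0]
o=-M.T@d['tvec'].ravel(); T=R.from_quat(manip.read_orientation()).as_matrix(); p=np.array(manip.read_tool_pos())
print('cam in tool',T.T@(o-p)); print('cam axes in tool (cols)',(T.T@M.T).round(3)); print(T.round(3))
t=load('top0')
# handle ends top
for c in [(203,262),(462,297)]: print('hand',world(t,350+c[0]/6,240+c[1]/6,0.05))
for c in [(117,62),(68,455),(525,522)]: print('plate',world(t,350+c[0]/6,240+c[1]/6,0.004))
P,m=cloud(t)
for n,c in dict(decklow_corner=(370,563),deckfl=(55,440),backr=(500,165),groove_l=(170,215),groove_r=(405,295),lipline_l=(172,197),lipr=(425,272),catchL=(137,415),catchR=(290,468),edgeopenL=(163,270),edgeopenR=(372,345),frimL=(120,400),frimR=(325,468)).items():
    u,v=150+c[0]/3.1,140+c[1]/3.1; print(n,(round(u,1),round(v,1)),P[int(round(v))-1:int(round(v))+2,int(round(u))-1:int(round(u))+2,2].round(3).tolist(),world(t,u,v,0.103))
E
```

```text
cam in tool [ 8.18370730e-02  1.11531109e-04 -1.42193318e-01]
cam axes in tool (cols) [[-0.001 -0.947 -0.32 ]
 [ 1.    -0.    -0.   ]
 [ 0.    -0.32   0.947]]
[[ 0.969  0.247 -0.   ]
 [ 0.247 -0.969  0.001]
 [ 0.    -0.001 -1.   ]]
hand [ 0.50505812 -0.2057471   0.05      ]
hand [ 0.50610629 -0.31653916  0.05      ]
plate [ 0.59422632 -0.16254188  0.004     ]
plate [ 0.41911687 -0.16284493  0.004     ]
plate [ 0.41905147 -0.36245203  0.004     ]
decklow_corner (269.4, 321.6) [[0.04, 0.016, -0.001], [0.037, -0.004, -0.001], [-0.002, -0.0, 0.005]] [0.36656999 0.0641068  0.103     ]
deckfl (167.7, 281.9) [[0.107, 0.098, 0.1], [0.102, 0.104, 0.096], [0.098, 0.1, 0.103]] [0.4258641  0.32639138 0.103     ]
backr (311.3, 193.2) [[0.123, 0.121, 0.102], [0.128, 0.118, 0.095], [0.118, 0.111, 0.082]] [0.70040599 0.01009813 0.103     ]
groove_l (204.8, 209.4) [[0.105, 0.104, 0.106], [0.097, 0.102, 0.106], [0.093, 0.092, 0.093]] [0.61976372 0.26984139 0.103     ]
groove_r (280.6, 235.2) [[0.106, 0.109, 0.114], [0.09, 0.108, 0.117], [0.096, 0.113, 0.109]] [0.58172377 0.07025021 0.103     ]
lipline
[... 301 characters left out ...]
9, 0.107], [0.105, 0.108, 0.11]] [0.45481328 0.26587114 0.103     ]
catchR (243.5, 291.0) [[0.103, 0.103, 0.107], [0.108, 0.115, 0.115], [0.109, 0.111, 0.105]] [0.4307799  0.13848362 0.103     ]
edgeopenL (202.6, 227.1) [[0.094, 0.098, 0.097], [0.094, 0.094, 0.098], [0.093, 0.089, 0.02]] [0.57385342 0.26707151 0.103     ]
edgeopenR (270.0, 251.3) [[0.025, 0.09, 0.09], [0.022, 0.02, 0.092], [0.021, 0.09, 0.094]] [0.53747854 0.09007542 0.103     ]
frimL (188.7, 269.0) [[0.096, 0.099, 0.099], [0.093, 0.095, 0.101], [0.101, 0.09, 0.098]] [0.46468096 0.28149273 0.103     ]
frimR (254.8, 291.0) [[0.094, 0.091, 0.098], [0.098, 0.098, 0.092], [0.094, 0.093, 0.099]] [0.43475906 0.11112486 0.103     ]
```

```bash
cat >> h.py <<'E'
def Rpanel(yaw,tilt): # panel axes; tilt>0 raises the front (x axis points down)
    return R.from_euler('z',yaw)*R.from_euler('y',tilt)
def tool_of(Rp,s=1): # tool y = s*panel x, tool z=-panel z
    A=np.array([[0,s,0],[s,0,0],[0,0,-1.]]).T  # columns tool axes in panel
    return (Rp*R.from_matrix(A)).as_quat()
E
python3 - <<'E'
from h import *
for s in (1,-1):
  for p,yaw,t in [((.506,-.261,.24),.0,0),((.506,-.261,.021),.0,0),((.51,.185,.15),-.187,0.18),((.45,.185,.2),-.187,0.18),((.45,.185,.2),-.187,0.4)]:
    q=manip.ik(p,tool_of(Rpanel(yaw,t),s)); print(s,p,t,None if q is None else np.round(q,2))
E
```

```text
1 (0.506, -0.261, 0.24) 0 [-0.48  0.26  1.75 -0.    1.14 -0.48]
1 (0.506, -0.261, 0.021) 0 [-0.48  0.55  1.89 -0.    0.7  -0.48]
1 (0.51, 0.185, 0.15) 0.18 [0.29 0.4  1.77 0.09 1.13 0.43]
1 (0.45, 0.185, 0.2) 0.18 [0.33 0.26 1.85 0.09 1.19 0.47]
1 (0.45, 0.185, 0.2) 0.4 [0.27 0.38 1.74 0.17 1.39 0.39]
-1 (0.506, -0.261, 0.24) 0 [-0.48  0.26  1.75 -0.    1.14  2.66]
-1 (0.506, -0.261, 0.021) 0 [-0.48  0.55  1.89 -0.    0.7   2.66]
-1 (0.51, 0.185, 0.15) 0.18 [ 0.29  0.4   1.77  0.09  1.13 -2.71]
-1 (0.45, 0.185, 0.2) 0.18 [ 0.33  0.26  1.85  0.09  1.19 -2.67]
-1 (0.45, 0.185, 0.2) 0.4 [ 0.27  0.38  1.74  0.17  1.39 -2.75]
```

```bash
python3 - <<'E'
from h import *
manip.move_ptp([.505,.175,.30],tool_of(Rpanel(-.187,0)))
cap('wrist','w_bay'); print(manip.read_t())
manip.move_ptp([.506,-.262,.22],tool_of(Rpanel(0.01,0)))
cap('wrist','w_pan'); print(manip.read_t(), manip.read_contact_force())
E
```

```text
3.2083
4.8917 [0.54405862 0.07207468 0.28583546]
```

View pics/w_bay.png

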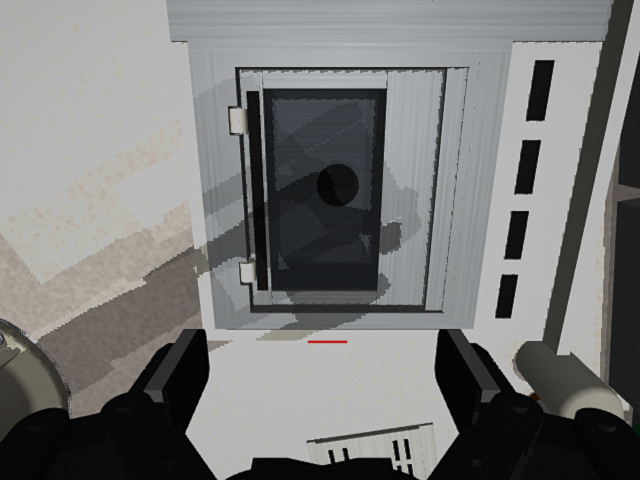

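View pics/w_pan.png

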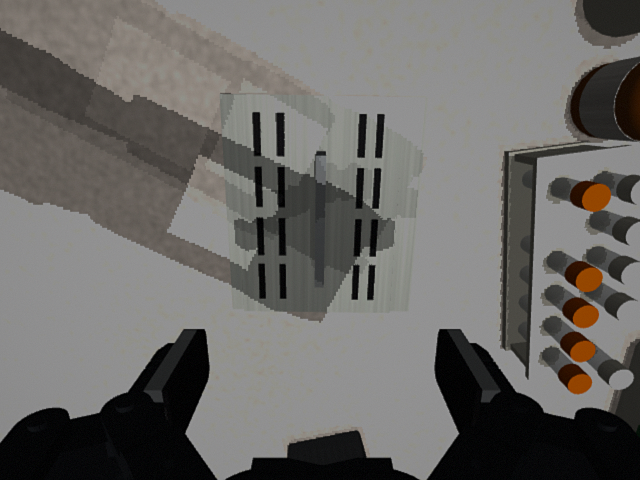

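In the bay picture, the lip's front edge runs (446,68)–(427,310), the catches are at (237,120) and (246,272), and the front rim is near u≈240. In the panel picture, the handle runs (320,152)–(319,285), with the front edge on the left. I'll crop closer.

```bash
python3 - <<'E'
from h import *
def crop(n,x0,y0,x1,y1,f,o):
    im=load(n)['img'][:,:,::-1]
    c=cv2.resize(im[y0:y1,x0:x1],None,fx=f,fy=f,interpolation=cv2.INTER_CUBIC); c=np.clip(c.astype(float)*1.5,0,255).astype('uint8'); cv2.imwrite(f'pics/{o}.png',c)
crop('w_bay',215,55,485,325,2.2,'cb')
crop('w_pan',210,85,435,320,2.5,'cp')
d=load('w_bay');P,m=cloud(d)
np.set_printoptions(linewidth=250,suppress=True)
st=R.from_euler('z',-.187).as_matrix()
for v in (90,190,290):
    row=[]
    for u in range(225,500,5):
        b=P[v-8:v+9,u-1:u+2].reshape(-1,3); row.append((u,round(1000*np.median(b[:,2]))))
    print(v,row)
E
```

```text
90 [(225, 111), (230, 111), (235, 111), (240, 95), (245, 94), (250, 96), (255, 95), (260, 94), (265, 23), (270, 23), (275, 22), (280, 23), (285, 23), (290, 22), (295, 23), (300, 23), (305, 22), (310, 23), (315, 22), (320, 22), (325, 23), (330, 23), (335, 23), (340, 22), (345, 23), (350, 23), (355, 23), (360, 23), (365, 23), (370, 23), (375, 22), (380, 23), (385, 92), (390, 94), (395, 94), (400, 94), (405, 94), (410, 94), (415, 94), (420, 94), (425, 94), (430, 94), (435, 94), (440, 94), (445, 105), (450, 106), (455, 106), (460, 106), (465, 106), (470, 106), (475, 106), (480, 105), (485, 105), (490, 105), (495, 105)]
190 [(225, 106), (230, 111), (235, 111), (240, 111), (245, 99), (250, 94), (255, 97), (260, 97), (265, 94), (270, 22), (275, 21), (280, 21), (285, 22), (290, 22), (295, 22), (300, 22), (305, 22), (310, 22), (315, 22), (320, 26), (325, 26), (330, 26), (335, 26), (340, 26), (345, 26), (350, 26), (355, 25), (360, 22), (365, 22), (370, 22), (375, 22), (380, 22), (385, 94), (390, 94), (395, 94), (400, 94), (405, 94), (410, 94), (415, 94), (420, 94), (425, 94), (430, 94), (435, 103), (440, 106), (445, 106), (450, 105), (455, 106), (460, 106), (465, 105), (470, 105), (475, 105), (480, 105), (485, 105), (490, 105), (495, 100)]
290 [(225, 105), (230, 105), (235, 111), (240, 111), (245, 111), (250, 104), (255, 94), (260, 96), (265, 96), (270, 94), (275, 91), (280, 91), (285, 91), (290, 91), (295, 92), (300, 92), (305, 91), (310, 91), (315, 90), (320, 91), (325, 92), (330, 91), (335, 91), (340, 90), (345, 90), (350, 91), (355, 91), (360, 91), (365, 91), (370, 91), (375, 92), (380, 94), (385, 94), (390, 94), (395, 94), (400, 94), (405, 94), (410, 94), (415, 94), (420, 94), (425, 95), (430, 106), (435, 106), (440, 105), (445, 106), (450, 106), (455, 105), (460, 105), (465, 105), (470, 105), (475, 105), (480, 100), (485, 100), (490, 100), (495, 100)]
```

View pics/cb.png

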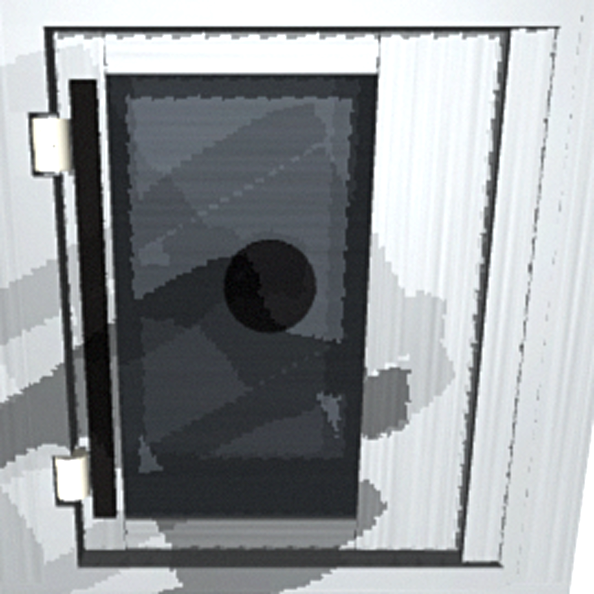

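View pics/cp.png

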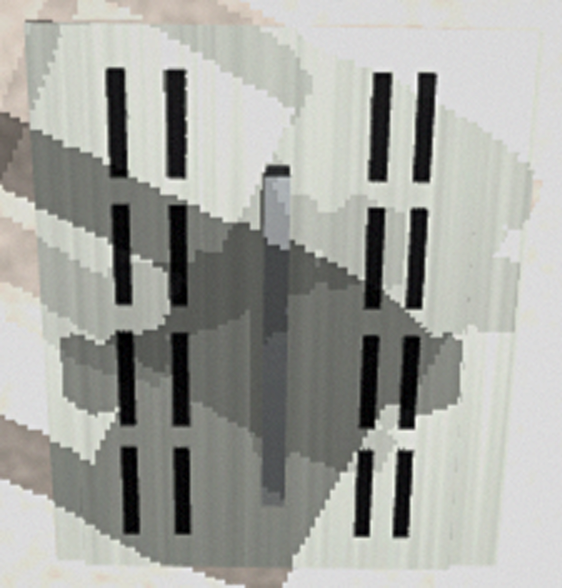

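```bash
python3 - <<'E'
from h import *
d=load('w_bay')
b=lambda c,z: world(d,215+(c[0]+.5)/2.2-.5,55+(c[1]+.5)/2.2-.5,z)
zl=.0945
pts=dict(lipT=b((508,40),zl+.0115),lipB=b((463,545),zl+.0115),frT=b((46,40),zl+.017),frB=b((79,545),zl+.017),
 sideT1=b((60,27),zl+.017),sideT2=b((480,27),zl+.017),sideB1=b((90,566),zl+.017),sideB2=b((450,566),zl+.017),
 c1=b((45,143),zl+.014),c2=b((68,478),zl+.014))
for k,v in pts.items(): print(k,v.round(4))
y=pts['lipT']-pts['lipB']; print('yaw lip',np.arctan2(-y[0],y[1])); y=pts['frT']-pts['frB']; print('yaw fr',np.arctan2(-y[0],y[1]))
x=pts['sideT2']-pts['sideT1']; print('yaw sT',np.arctan2(x[1],x[0])); x=pts['sideB2']-pts['sideB1']; print('yaw sB',np.arctan2(x[1],x[0]))
yaw=-.187
S=R.from_euler('z',yaw).as_matrix()
for k,v in pts.items(): print(k,(S.T@v).round(4))
d=load('w_pan')
p=lambda c,z: world(d,210+(c[0]+.5)/2.5-.5,85+(c[1]+.5)/2.5-.5,z)
A,B=p((277,177),.05),p((273,503),.05); print('handle',A,B,(A+B)/2,'yaw',np.arctan2(-(A-B)[0],(A-B)[1]))
C=[p((25,20),.004),p((57,560),.004),p((542,35),.004),p((497,567),.004)]
for c in C: print(c.round(4))
E
```

```text
lipT [0.6204 0.2686 0.106 ]
lipB [0.5842 0.076  0.106 ]
frT [0.4618 0.2983 0.1115]
frB [0.4261 0.1089 0.1115]
sideT1 [0.4676 0.3014 0.1115]
sideT2 [0.6096 0.2743 0.1115]
sideB1 [0.4282 0.0986 0.1115]
sideB2 [0.5767 0.0702 0.1115]
c1 [0.4522 0.2657 0.1085]
c2 [0.4282 0.1378 0.1085]
yaw lip -0.18593254254051791
yaw fr -0.18631171199550553
yaw sT -0.1884767431933323
yaw sB -0.18855113540029655
lipT [0.5596 0.3792 0.106 ]
lipB [0.5598 0.1833 0.106 ]
frT [0.3983 0.379  0.1115]
frB [0.3984 0.1862 0.1115]
sideT1 [0.4034 0.3831 0.1115]
sideT2 [0.548  0.3828 0.1115]
sideB1 [0.4024 0.1765 0.1115]
sideB2 [0.5536 0.1762 0.1115]
c1 [0.3949 0.3451 0.1085]
c2 [0.3951 0.215  0.1085]
handle [ 0.50454412 -0.20734837  0.05      ] [ 0.50416713 -0.31592805  0.05      ] [ 0.50435563 -0.26163821  0.05      ] yaw -0.0034720176903272645
[ 0.4197 -0.161   0.004 ]
[ 0.418  -0.3616  0.004 ]
[ 0.5932 -0.164   0.004 ]
[ 0.594 -0.363  0.004]
```

```bash
python3 - <<'E'
from h import *
q=tool_of(Rpanel(-.002,0))
manip.move_ptp([.5044,-.262,.08],q)
manip.servo_line([.5044,-.262,.021],v=.08)
print(manip.read_t(),manip.read_contact_force())
manip.move_gripper(0.0,grip_force=90)
print('w',manip.read_width(),manip.read_contact_force(),manip.read_moment())
f0=np.array(manip.read_contact_force())
manip.servo_line([.5044,-.262,.06],v=.05)
manip.hold(.2)
print(manip.read_t(),'w',manip.read_width(),np.round(manip.read_contact_force(),2),np.round(manip.read_moment(),2))
cap('side','s_lift');cap('wrist','w_lift')
E
```

```text
6.4 [ 0.41266491 -0.53390244 -0.0827897 ]
w 0.007079913886944533 [-0.91846707  0.18715825  4.69349729] [ 0.06906603  0.20057195 -0.0115844 ]
8.2333 w 0.006457839543298875 [ 0.45 -0.6  -5.5 ] [-0.03 -0.    0.01]
```

```bash
python3 - <<'E'
import cv2
a=cv2.imread('pics/w_lift.png'); cv2.imwrite('pics/w_lift_s.png',a)
b=cv2.imread('pics/s_lift.png')[150:300,300:450]; cv2.imwrite('pics/s_lift_c.png',cv2.resize(b,None,fx=4,fy=4,interpolation=cv2.INTER_CUBIC))
E
```

```text
(no output)
```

View pics/s_lift_c.png

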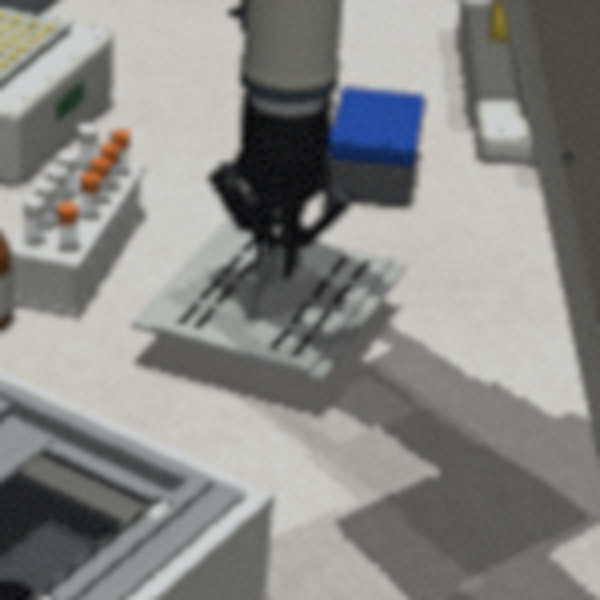

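View pics/w_lift_s.png

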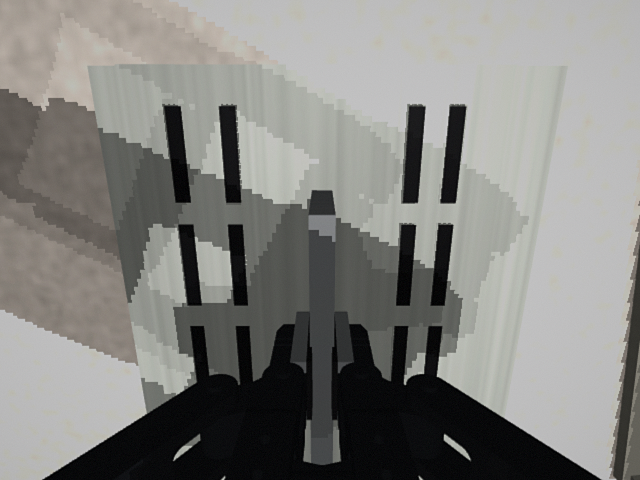

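The panel is held level, with the slots symmetric about the handle at u≈321. I'll fit the plate's plane in the tool frame from depth to get the exact grasp offset.

```bash
python3 - <<'E'
from h import *
d=load('w_lift');P,m=cloud(d)
T=R.from_quat(manip.read_orientation()).as_matrix(); p=np.array(manip.read_tool_pos()); print(p,manip.read_orientation())
L=(P-p)@T   # tool coords: x=panel y, y=panel x, z=-panel z
reg=[(140,165,80,300),(255,300,80,180),(340,400,80,200),(470,510,80,250),(130,150,230,330)]
Q=[]
for u0,u1,v0,v1 in reg:
    b=L[v0:v1,u0:u1].reshape(-1,3); print((u0,u1),np.median(b,0).round(4)); 
    if u0<450: Q.append(b)
Q=np.vstack(Q); Q=Q[abs(Q[:,2]-np.median(Q[:,2]))<.006]
A=np.c_[Q[:,:2],np.ones(len(Q))]; print(len(Q),'z=ax+by+c',np.linalg.lstsq(A,Q[:,2],rcond=None)[0])
# edges: image top edge, tongue edge, front edge at underside
def tool(u,v,zt):
    # intersect ray with tool-plane z=zt
    w=world(d,u,v,p[2]-zt); return T.T@(w-p)
for n,u,v in [('front',90,68),('front',112,200),('front',132,330),('rear',566,68),('rear',543,200),('rear',518,350)]: print(n,tool(u,v,.017).round(4) if n=='rear' else tool(u,v,.017).round(4))
for n,u,v in [('handle farend top',322,191),]: print(n,tool(u,v,-.029).round(4))
for n,u,v in [('handle farend',321,214),]: print('barend bottom?',tool(u,v,-.029).round(4))
E
```

```text
[ 0.50428512 -0.26195076  0.05974556] [ 7.07822563e-01  7.06390245e-01 -6.40062053e-05 -1.89002089e-04]
(140, 165) [ 0.0553 -0.0672  0.0137]
(255, 300) [ 0.0778 -0.0173  0.0137]
(340, 400) [0.0742 0.0174 0.0136]
(470, 510) [0.0648 0.064  0.0138]
(130, 150) [ 0.0154 -0.0796  0.0175]
19102 z=ax+by+c [-0.0285584  -0.00340886  0.0157697 ]
front [ 0.0991 -0.0852  0.017 ]
front [ 0.0503 -0.0854  0.017 ]
front [-0.0092 -0.0864  0.017 ]
rear [0.099  0.0886 0.017 ]
rear [0.0502 0.0889 0.017 ]
rear [-0.0196  0.0898  0.017 ]
handle farend top [ 0.0621 -0.0005 -0.029 ]
barend bottom? [ 0.0554 -0.0008 -0.029 ]
```

```bash
cat >> h.py <<'E'
YAW=-.187; S=R.from_euler('z',YAW).as_matrix()
XM,YC,ZL=.5605,.2797,.0945
def pose(tx,tz,tilt,dy=0): # tongue tip in S frame (x rel. to visual mouth, z rel. to visual ledge)
    q=tool_of(Rpanel(YAW,tilt)); tip=S@np.array([XM+tx,YC+dy,ZL+tz])
    return tip-R.from_quat(q).apply([0,.09,.0217]), q
def F(): return S.T@np.array(manip.read_contact_force())
def Fm(n=4):
    a=[]
    for _ in range(n): a.append(F()); manip.hold(.02)
    return np.mean(a,0)
def tip():
    p=np.array(manip.read_tool_pos()); q=manip.read_orientation()
    t=S.T@(p+R.from_quat(q).apply([0,.09,.0217])); return t-[XM,YC,ZL]
E
python3 - <<'E'
from h import *
manip.servo_line([.5044,-.262,.2],v=.2)
p,q=pose(-.022,.12,.18); print(p, np.round(manip.ik(p,q),2))
manip.move_ptp(p,q); print(manip.read_t())
p,q=pose(-.022,.03,.18); manip.servo_line(p,rot=q,v=.1)
manip.hold(.2)
print(manip.read_t(),manip.read_width(),Fm(),np.round(manip.read_moment(),2),tip())
cap('side','s_pre');cap('wrist','w_pre')
E
python3 - <<'E'
import cv2
b=cv2.imread('pics/s_pre.png')[190:400,140:390]; cv2.imwrite('pics/s_pre_c.png',cv2.resize(b,None,fx=3,fy=2.8,interpolation=cv2.INTER_CUBIC))
E
```

```text
[0.49792655 0.19044969 0.25196207] [0.31 0.28 1.7  0.09 1.32 0.47]
10.85
12.1 0.006578918175282373 [ 0.24168634 -0.16255621 -4.50835044] [-0.06 -0.27  0.03] [-0.02172528  0.00016312  0.03051706]
```

View pics/s_pre_c.png

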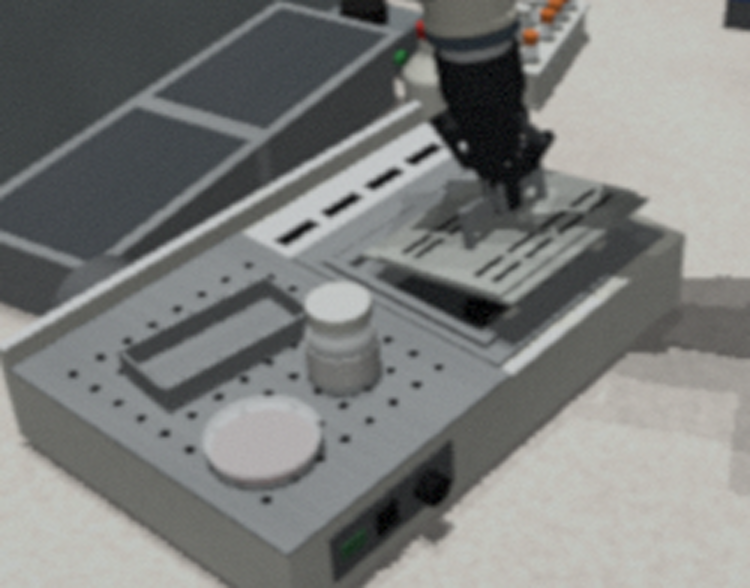

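View pics/w_pre.png

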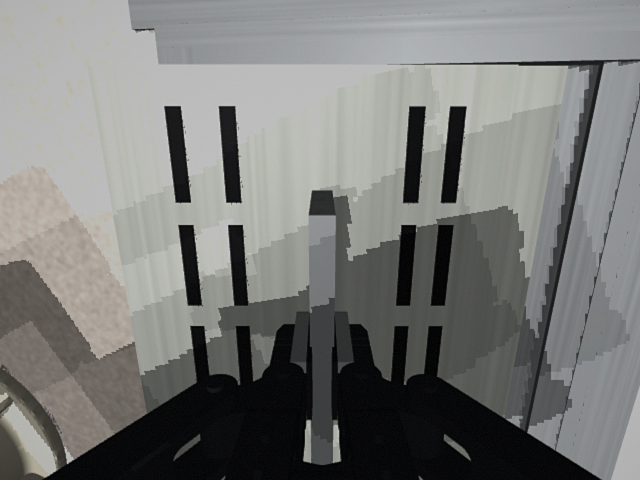

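The tongue sits tilted above the rear ledge, about 20 mm short of the lip edge (600,64)–(525,450), and the deck objects are undisturbed. Next I'll feel downwards for the ledge.

```bash
python3 - <<'E'
from h import *
p,q=pose(-.022,.008,.18); manip.servo_line(p,rot=q,v=.05); manip.hold(.15)
f0=Fm(6); m0=np.array(manip.read_moment()); print(manip.read_t(),f0,tip())
z=.008
while z>-.006:
    z-=.0007; p,q=pose(-.022,z,.18); manip.servo_line(p,rot=q,v=.02)
    f=Fm(3)-f0
    print(round(z,4),f.round(2),(np.array(manip.read_moment())-m0).round(2),tip()[2].round(4))
    if f[2]>1.8: break
print(manip.read_t())
E
```

```text
13.1083 [-0.12993374  0.01850819 -4.69505207] [-0.02178863  0.00010037  0.00830881]
0.0073 [ 0.23  0.33 -0.34] [ 0.05 -0.02 -0.  ] 0.0074
0.0066 [0.63 0.21 0.62] [0.02 0.04 0.03] 0.0065
0.0059 [ 0.09  0.01 -0.47] [-0.03 -0.    0.04] 0.0058
0.0052 [0.02 0.36 0.03] [0.01 0.05 0.05] 0.0052
0.0045 [ 0.15 -0.7   0.03] [ 0.01  0.05 -0.01] 0.0044
0.0038 [0.19 0.06 0.04] [-0.04  0.03  0.07] 0.0038
0.0031 [ 0.16 -0.03  0.  ] [0.04 0.04 0.04] 0.0031
0.0024 [-0.29 -0.23  0.13] [0.04 0.04 0.08] 0.0024
0.0017 [ 0.1  -0.43 -0.25] [0.05 0.02 0.06] 0.0017
0.001 [0.1  0.49 0.28] [0.01 0.04 0.03] 0.001
0.0003 [-0.49  0.14  0.03] [0.03 0.   0.08] 0.0003
-0.0004 [0.09 0.39 0.21] [0.03 0.07 0.06] -0.0004
-0.0011 [-0.89  0.24  1.15] [-0.01  0.16 -0.03] -0.001
-0.0018 [-3.28 -0.57  6.63] [0.06 0.45 0.09] -0.0016
17.3083
```

```bash
python3 - <<'E'
from h import *
f0=np.array([-.13,.02,-4.70])
Z=-.0009
x=-.022
def go(x,v=.03):
    p,q=pose(x,Z,.18); manip.servo_line(p,rot=q,v=v); f=Fm(3)-f0; print(round(x,4),f.round(2),tip().round(4)); return f
go(x)
for step,end in ((.004,-.006),(.0025,.009),(.0008,.024)):
    stop=False
    while x<end-1e-6:
        x+=step; f=go(x)
        if f[0]<-4: stop=True;break
    if stop: break
print(manip.read_t(),manip.read_moment())
E
```

```text
-0.022 [-0.17  0.49  1.91] [-0.0217  0.     -0.0009]
-0.018 [ 0.78 -0.02  0.64] [-0.0175 -0.     -0.0009]
-0.014 [ 0.55 -0.57  0.98] [-0.0136  0.     -0.0009]
-0.01 [0.64 0.06 0.93] [-0.0096  0.     -0.0009]
-0.006 [0.98 0.43 1.52] [-0.0056  0.     -0.0009]
-0.0035 [ 0.52 -0.46  1.26] [-0.0033 -0.     -0.0009]
-0.001 [ 0.39 -0.3   1.43] [-0.0008  0.     -0.0009]
0.0015 [0.5  0.06 1.57] [ 0.0018  0.     -0.0008]
0.004 [ 0.02 -0.12  0.98] [ 0.0043  0.     -0.0009]
0.0065 [0.73 0.11 1.48] [ 0.0068  0.     -0.0009]
0.009 [ 0.83 -0.11  1.32] [ 0.0093  0.     -0.0009]
0.0098 [-0.58 -0.    2.51] [ 0.0097 -0.     -0.0009]
0.0106 [-0.92  0.12  1.49] [ 0.0106 -0.     -0.0009]
0.0114 [-1.06  0.26  1.61] [ 0.0115  0.     -0.0009]
0.0122 [-0.53  0.04  1.32] [ 0.0123  0.     -0.0009]
0.013 [-0.91 -0.21  1.73] [ 0.0131  0.     -0.0009]
0.0138 [-0.77 -0.1   1.83] [ 0.0139  0.     -0.0009]
0.0146 [-0.51  0.14  2.02] [ 0.0147  0.     -0.0009]
0.0154 [-1.26  0.1   2.65] [ 0.0154  0.     -0.0009]
0.0162 [-5.35  0.62  4.89] [ 0.0154 -0.     -0.001 ]
23.4417 [ 0.21052943  0.5210102  -0.06047591]
```

The tongue is fully in: it met solid resistance about 16 mm past the mouth, after sliding in freely. Now I'll lower the front about the tongue.

```bash
python3 - <<'E'
from h import *
f0=np.array([-.13,.02,-4.70])
t=.18
m0=np.array(manip.read_moment())
while t>.062:
    t-= .012 if t>.11 else .004
    p,q=pose(.0157+.004*(np.sin(.18)-np.sin(t)),-.0009,t); manip.servo_line(p,rot=q,v=.03)
    f=Fm(3)-f0; m=S.T@np.array(manip.read_moment()); print(round(t,3),f.round(2),m.round(2),tip().round(4))
    if abs(f[0])>7 or f[2]>7 : break
    if t<.1 and m[1]<-.25: break
print(manip.read_t())
cap('wrist','w_low')
E
```

```text
0.168 [-3.6   0.7   3.45] [ 0.1   0.39 -0.09] [ 0.0155  0.     -0.0009]
0.156 [-4.73  0.65  3.92] [ 0.04  0.52 -0.03] [ 0.0155 -0.     -0.001 ]
0.144 [-4.96  0.59  3.44] [ 0.23  0.61 -0.01] [ 0.0155 -0.     -0.001 ]
0.132 [-5.42  0.71  4.45] [ 0.22  0.68 -0.04] [ 0.0157 -0.     -0.001 ]
0.12 [-5.59  0.66  3.89] [0.11 0.68 0.  ] [ 0.0157 -0.     -0.001 ]
0.108 [-4.78  0.87  4.43] [0.19 0.65 0.02] [ 0.0157 -0.     -0.001 ]
0.104 [-5.45  0.7   3.42] [ 0.13  0.68 -0.03] [ 0.0158 -0.     -0.001 ]
0.1 [-5.1   1.17  3.78] [ 0.11  0.65 -0.  ] [ 0.0158 -0.     -0.001 ]
0.096 [-4.73  0.48  3.8 ] [ 0.17  0.68 -0.05] [ 0.0158 -0.     -0.001 ]
0.092 [-5.59  0.76  4.64] [ 0.19  0.65 -0.05] [ 0.0158 -0.     -0.001 ]
0.088 [-5.28  0.63  4.15] [ 0.13  0.68 -0.01] [ 0.0158 -0.     -0.001 ]
0.084 [-4.97  1.43  4.11] [ 0.11  0.65 -0.03] [ 0.0158 -0.     -0.001 ]
0.08 [-5.57  0.9   3.91] [0.14 0.74 0.  ] [ 0.0159 -0.     -0.001 ]
0.076 [-5.31  0.09  5.6 ] [ 0.06  0.81 -0.  ] [ 0.016  -0.     -0.0008]
0.072 [-5.16  0.4   7.9 ] [ 0.03  0.94 -0.04] [ 0.0162 -0.     -0.0005]
27.9417
```

View pics/w_low.png

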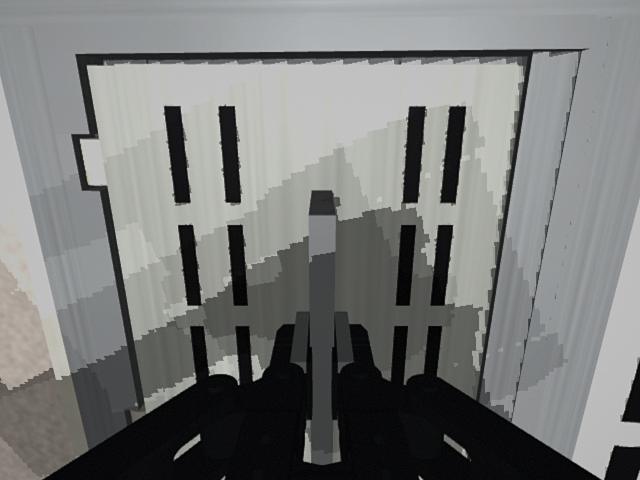

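Contact with the catches started at a tilt of about 0.078. The picture shows the tongue under the lip at the right and the flange over the roller at (95,160). I'll unload, let go and then press near the front edge with closed fingertips.

```bash
python3 - <<'E'
from h import *
f0=np.array([-.13,.02,-4.70])
t=.076
for dx in (.0000,-.0003):
    p,q=pose(.0157+dx+.004*(np.sin(.18)-np.sin(t)),-.0009,t); manip.servo_line(p,rot=q,v=.03)
    print((Fm(3)-f0).round(2))
manip.move_gripper(.03); manip.hold(.2)
print(manip.read_t(),manip.read_width(),Fm(4).round(2))
T=R.from_quat(manip.read_orientation()).as_matrix(); p=np.array(manip.read_tool_pos())
manip.servo_line(p-T[:,2]*.07,v=.1)
print(manip.read_t(),Fm(4).round(2))
cap('wrist','w_rel');cap('side','s_rel')
E
```

```text
[-5.71 -0.16  6.61]
[-4.03 -0.31  6.78]
29.1417 0.030017974900695268 [-0.15 -0.48 -0.52]
30.0583 [-0.12  0.23 -0.39]
```

View pics/w_rel.png

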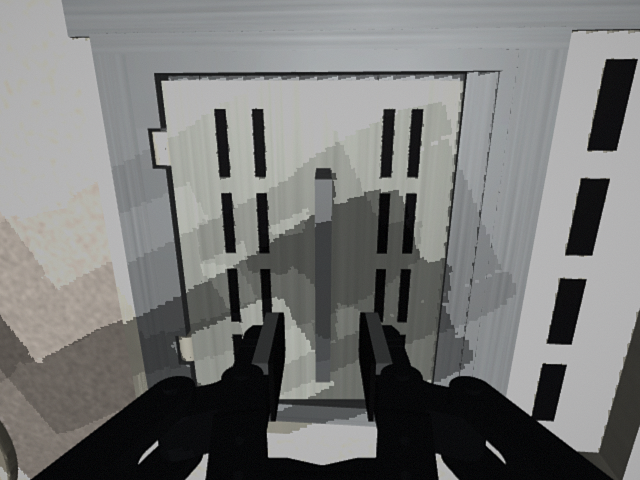

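The panel is released and resting on the catches, with the rollers at (160,148) and (185,348) still uncovered. Now the press.

```bash
cat >> h.py <<'E'
def ppose(px,z,k): # press: panel x from handle, tip at .0158
    q=(R.from_quat(tool_of(Rpanel(YAW,0)))*R.from_euler('z',k*np.pi/2)).as_quat()
    return S@np.array([XM+.0158-.09+px,YC,z]),q
E
python3 - <<'E'
from h import *
manip.move_gripper(0.0)
for k in(1,-1):
    p,q=ppose(-.067,.16,k); print(k,np.round(manip.ik(p,q),2))
p,q=ppose(-.067,.19,1)
manip.move_ptp(p,q)
p,q=ppose(-.067,.122,1); manip.servo_line(p,rot=q,v=.07); manip.hold(.15)
print(manip.read_t(),Fm(4).round(2),manip.read_width())
cap('side','s_press'); cap('wrist','w_press')
E
python3 - <<'E'
import cv2
b=cv2.imread('pics/s_press.png')[210:340,230:390]; cv2.imwrite('pics/s_press_c.png',cv2.resize(b,None,fx=4.5,fy=4.5,interpolation=cv2.INTER_CUBIC))
E
```

```text
1 [ 0.4   0.25  1.96 -0.    0.93  2.16]
-1 [ 0.4   0.25  1.96 -0.    0.93 -0.99]
33.3917 [-0.39  0.12  0.04] 0.0001141197262624309
```

View pics/s_press_c.png

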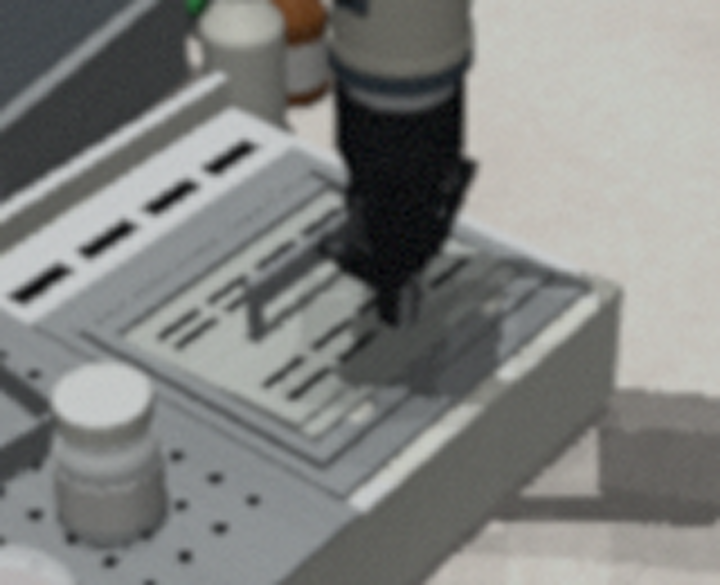

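View pics/w_press.png

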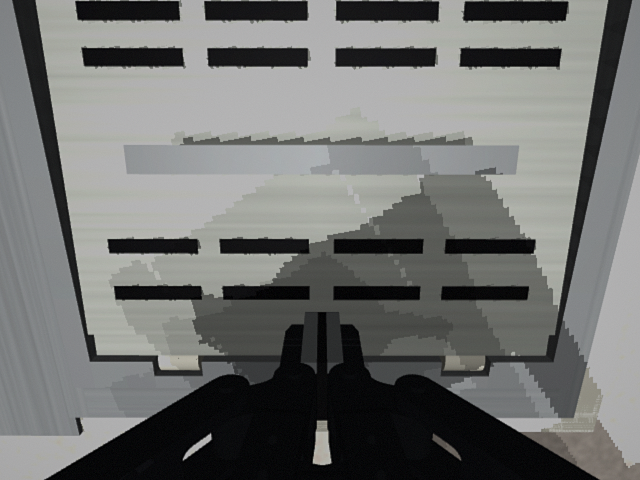

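The closed fingertips are centred over the front strip, midway between the rollers at (180,363) and (465,363) and clear of the handle. Pressing.

```bash
python3 - <<'E'
from h import *
f0=np.array([-.39,.12,.04]); z=.122; pk=0
while z>.098:
    z-=.0015 if z>.1165 else .0007
    p,q=ppose(-.067,z,1); manip.servo_line(p,rot=q,v=.02)
    f=Fm(2)-f0; zz=manip.read_tool_pos()[2]; print(round(z,4),f.round(1),round(zz,4)); 
    if f[2]>22: break
    if z<.1035 and f[2]>14: break
print(manip.read_t())
E
```

```text
0.1205 [ 0.5 -0.1 -0.3] 0.1204
0.119 [-0.3 -1.2  0.9] 0.1189
0.1175 [ 0.3 -0.3  0. ] 0.1174
0.116 [ 1.  -0.3 -0.3] 0.1159
0.1153 [ 0.1  0.1 -0.3] 0.1153
0.1146 [ 0.4  0.2 -0.8] 0.1146
0.1139 [-0.4 -0.3  3.7] 0.1141
0.1132 [-1.4 -1.2  6.6] 0.1135
0.1125 [-1.7 -0.2  5.9] 0.1128
0.1118 [-1.4 -0.1  5.1] 0.1119
0.1111 [-1.2  0.7  3.8] 0.111
0.1104 [-0.7  0.8  0.4] 0.1102
0.1097 [ 0.2 -0.   0.6] 0.1096
0.109 [ 0.4 -1.   0.3] 0.1089
0.1083 [ 0.5  0.  -0. ] 0.1083
0.1076 [ 0.7 -0.5  0. ] 0.1076
0.1069 [-0.   0.4 -0.1] 0.1069
0.1062 [ 0.2 -0.4  0.3] 0.1061
0.1055 [ 1.  -0.6  0.2] 0.1055
0.1048 [ 0.6 -0.3 -0.1] 0.1048
0.1041 [-0.2 -0.5  0.3] 0.1041
0.1034 [ 0.3 -0.4  0.5] 0.1034
0.1027 [ 0.5  0.  -0.1] 0.1026
0.102 [-0.9 -0.1  4.4] 0.1022
0.1013 [-2.8 -1.9 13.1] 0.1021
0.1006 [-5.1 -3.  20. ] 0.1019
40.925
```

A click at about 6.6 N, a free drop, then a firm seat at TCP z≈0.102. I'll back off and check.

```bash
python3 - <<'E'
from h import *
p,q=ppose(-.067,.17,1); manip.servo_line(p,rot=q,v=.12)
p=S@np.array([XM-.085,YC+.0,.32]); manip.move_ptp(p,tool_of(Rpanel(YAW,0))); manip.hold(.3)
print(manip.read_t(),Fm(3).round(2))
d=cap('wrist','w_end'); cap('side','s_end'); cap('top','t_end')
P,m=cloud(d); L=P@S-[XM,YC,ZL]
c=(abs(L[...,1])<.09)&(abs(L[...,0]+.074)<.058)&(abs(L[...,0]+.074)>.012)&(abs(L[...,2]-.01)<.012)&m
Q=L[c]; co=np.linalg.lstsq(np.c_[Q[:,:2],np.ones(len(Q))],Q[:,2],rcond=None)[0]
print(len(Q),'slopes x,y',co[:2].round(4),'z rear(-.01)',co[2]-.01*co[0],'z front(-.14)',co[2]-.14*co[0])
E
```

```text
43.3917 [ 0.14 -0.29 -0.8 ]
19340 slopes x,y [0.0006 0.    ] z rear(-.01) 0.00760423907712693 z front(-.14) 0.007520900537144604
```

View pics/w_end.png

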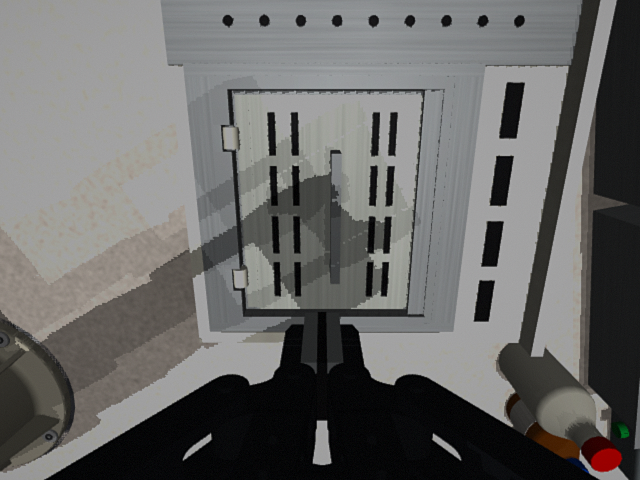

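View pics/t_end.png

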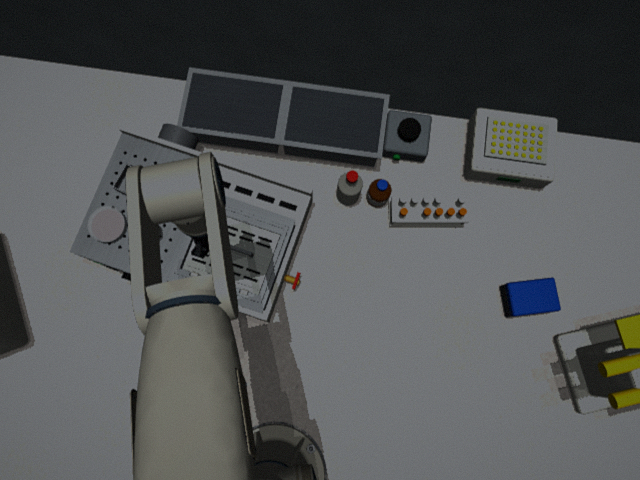

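The plate is flat: its slopes are 0.0006 and 0.0000, and it lies 7.5 mm above my visual ledge at both ends. Both rollers, at (230,138) and (239,278), now lie over the flange. The other objects I can see are where they were.

```bash
python3 - <<'E'
from h import *
print(manip.read_t()); manip.hand_in()
E
```

```text
43.5917
the job is handed in; nothing more can be done
```

The cover panel is seated flat and locked in the bay, and I handed the job in at 43.6 s of the 67 s allowed.

- **Insertion:** I picked the panel up by its handle and tilted it 0.18 rad with the front raised. The tongue touched down on the ledge, slid in freely and met a firm stop about 16 mm past the mouth, at about 5 N.
- **Lowering and pressing:** I lowered it onto the catches, let go, and pressed near the front edge with the closed fingertips. The catches gave way at about 6.6 N. The panel then dropped freely and seated firmly, and I stopped pressing at 20 N.
- **Last checks:** The depth image shows the plate level, with a slope of 0.0006 along x and 0.0000 along y. Both rollers lie over the flange, the gripper is clear, and the force reading is near zero. The other objects I could see in the last pictures had not moved. The jar and the instrument tray were mostly hidden by the arm in the final top view, so I did not check their final positions.
- **Not separately confirmed:** I felt only one click. That both catches went over rests on the final picture and the levelness of the plate.

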